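# Stow the booth spares and key-lock the drawer

## Task

Put every spare that lies about on the shelf (chrome coil springs, the white ceramic lamp socket, the amber glass lens; as many as there are) into the half-open drawer, push the drawer fully shut, then slide the black transport-lock grip on top of the drawer unit to the end of its track, to the robot's left. After that take the key out of its grey holder, push it fully home in the brass lock cylinder on the unit, turn it clockwise (seen from above) as far as it goes, draw it out and put it back upright and fully seated in its holder. Leave all the other things on the shelf where they are.

Things in the scene. Friction and masses are not known exactly. Their poses are not given: they have to be found in the camera images.
- unit: low grey steel drawer unit, fixed, 220 deep (x) x 340 wide (y) x 80 mm high; origin at the centre of its underside; its -x face is the front, where the drawer comes out. The slide track and lock stand on its top
- drawer (a joint): drawer opening in m: 0 shut, half open at the start (0.12 to 0.14), limit 0.15; moves along the unit's -x; about 2 N to push
- drawer_floor (a point): middle of the drawer's inner floor, 14 mm above the shelf; axes as the unit's. Inside: x -100 to +95, y -152 to +152 mm; side and back walls rise 50 mm over the floor, the front panel 57 mm (12 mm thick, outer face at x = -112). The part at x below (joint - 100 mm) stands out in front of the unit, open above; the rest is under the unit's top, 58 mm clear
- drawer_pull (a point): middle of the brass bar pull (80 mm long along y, 10 mm thick), 24 mm in front of the drawer's front panel, 49 mm above the shelf
- slide (a joint): transport-lock position in m: 0 at the start end, 0.08 at the end stop; moves along the unit's +y (robot's left); about 2 N
- slide_top (a point): top centre of the black slide grip, a block 28 (x) x 20 (y) x 40 mm high on a 14 mm high track on the unit's top; the top is about 135 mm above the shelf
- lock (a joint): angle of the lock cylinder in rad: 0 unlocked, grows clockwise seen from above, stop at 1.35; stays where it is left
- lock_mouth (a point): centre of the key slot's mouth in the top face of the brass cylinder (60 mm diameter, 36 mm tall, on an 80 x 80 x 22 mm block on the unit), 138 mm above the shelf. Turns with the cylinder: the slot, 20 mm along this x axis and 12 mm along y, chamfered, is 32 mm deep. At angle 0 x is the unit's x
- holder: grey plastic key holder, fixed, 70 (x) x 60 (y) x 44 mm high; origin at the centre of its underside
- holder_mouth (a point): centre of the holder's slot at its top, 44 mm above the shelf; slot 21 mm along the holder's x, 13 mm along y, 36 mm deep
- key: upright key, 82 mm tall, in the holder; origin at the blade's bottom tip, z up. Steel blade 18 (x) x 10 mm (y), z 0 to 30 mm, lowest 4 mm thinner; flange 38 mm in diameter, z 30 to 36 mm, rests on the mouth when seated (origin then 30 mm below the mouth); black grip plate 50 (x) x 12 (y) mm, z 36 to 82 mm. Fits either way round; 90 g
- spring_a: steel coil spring between square end plates, lying down, 80 mm long (its x axis), 28 mm wide (y), 28 mm high (z); origin at the centre of its underside; 70 g. May be absent
- spring_b: steel coil spring between square end plates, lying down, 80 mm long (its x axis), 28 mm wide (y), 28 mm high (z); origin at the centre of its underside; 70 g. May be absent
- socket: white ceramic lamp socket, standing cylinder 54 mm in diameter, 40 mm high; origin at the centre of its underside; 120 g. May be absent
- lens: squat amber glass lens: cylinder 62 mm in diameter, 22 mm high, with a 12 mm dome on it; origin at the centre of its underside; 80 g. May be absent
- tin: bystander: small dark metal tin 48 mm in diameter, 50 mm high; origin at its underside; leave it
- spanner: bystander: steel spanner 190 mm long, lying; leave it
- reflector: bystander: black plastic flash reflector dish, 140 mm in diameter, 50 mm high; leave it
- carton: bystander: cardboard carton 90 x 140 x 70 mm; leave it
- mug: bystander: dark metal cup 80 mm in diameter, 80 mm high; leave it
Things that resemble listed ones, but are neither listed nor needed, are in the scene too. Several things have the shape of the lens; the one meant has the colours described above.

How it is judged:
By the outcome, as a careful person would: the job done as asked, in the order asked, and still so for the second after the job is handed in, with the robot touching nothing.
Of spring_a, spring_b, socket, lens only 2 to 4 are there at a start; the rules pass over those that are not, and their reading is None.
At some moment in a run one of spring_a, spring_b, socket, lens may be knocked a few centimetres aside while the robot is not near it.
It also fails if it takes over 210 s, if anything falls off the work surface, if the arm or the gripper's body presses on something with over 40 N, if the wrist force passes 120 N, or if a joint passes its speed limit or range.

## Robot

A 7-joint arm with a two-finger parallel gripper is mounted at the origin on the work surface. World frame = base frame: x ahead of the robot, y to its left, z up, the work surface at z = 0. Lengths are in m, angles in rad, forces in N, time in s.
With the tool pointing down it reaches from about 0.425 to 0.95 m from the base axis. Payload 4.7 kg.
Tool frame: the origin (TCP) lies on the centre line of the jaws, within the pads' length; the fingertips stand robot.nose_length ahead of it and the grasp point (between the pads) lies 8 mm behind it (robot.nose_length is the distance from the TCP to the fingertips, in m); z points along the fingers, y is the line along which they close (so a half turn about z gives the same grasp; the last joint's range is limited). The gripper opens to 85 mm and grips with 20 to 120 N. Pads are 22 mm wide; open, the fingers measure 114 mm over their backs; the gripper's body (76 mm by 85 mm) begins 54 mm behind the grasp point. The pads swing forward as they close: fully open they stand 13 mm farther back than shut.
Start: joints at [1.276, 0.469, -0.049, 1.532, 0.024, 1.141, -0.082], TCP at [0.177, -0.651, 0.242] pointing down, gripper open.
Joint ranges: [-2.59, 2.59], [-0.33, 1.99], [-1.39, 1.29], [0.1, 2.45], [-1.04, 4.18], [0.21, 1.99], [-2.66, 2.66]. Speed limits (rad/s): [2.57, 2.57, 3.14, 3.14, 3.14, 3.14, 3.14].

## Interface

Orientations are given as [roll, pitch, yaw] about the fixed x, y, z axes, in that order (R = Rz(yaw) Ry(pitch) Rx(roll)).
In Python, from plant import robot gives the robot as it stands. Calls block until the motion is done:
- robot.goto(position, orientation): joint-space move of the TCP to a pose.
- robot.move_straight(position, vel=0.15, attitude=None, contact_N=None): straight line of the TCP; attitude=None keeps the orientation; vel is the mean speed in m/s. With contact_N (N) it stops when the force on the tool has changed by that much, and returns True; else False.
- robot.move_joints(angles): joint-space move.
- robot.grip(opening, strength=None): opening from 0.0 (shut) to 1.0 (fully open); strength is the grip in N (None keeps the last); returns when the fingers have stopped.
- robot.sleep(seconds).
- robot.inverse_kinematics(position, orientation): joint angles nearest the present ones, or None.
- robot.sense(): the state.
- robot.grab_frame(name): name is "side" or "top" or "wrist"; returns a dict with "image" (480x640x3 uint8, red, green, blue), "range_z" (480x640 float32, m along the optical axis (not along the pixel's ray), 0 where there is no reading), "fx", "fy", "cx", "cy" (pixels), "R" (3x3) and "t" (3): a world point X has camera coordinates R X + t. Camera axes: x right, y down, z forward; pixel columns grow to the right and rows downward; lengths in m; the calibration is good to about 2 mm. A picture is of the moment at which its call begins.
A pose or a line that the arm cannot do raises robot.IKError and nothing moves.
- robot.close_job(): hands the job in; it is judged then, once.
The state is a dict: "t": time; "joint_pos": joint angles; "joint_velocities": joint speeds; "effort": joint torques, N m; "tcp_pos": TCP position; "tcp_rot": TCP orientation; "wrist_force": force on the tool from outside, world axes, zero at the start; "torque": the same for the moment, N m; "opening": opening from 0.0 (shut) to 1.0 (fully open); "gripper_force": force on a finger pad.
Only numpy, scipy, OpenCV 4.12 (cv2) and the standard library are available. Lean on these libraries where they do the work, as an engineer would, in place of code of your own. Each camera call takes 0.05 s, during which the arm holds its last target. There are 200 camera calls.

## Working session

There is one attempt and no reset: what is moved stays moved. The work goes in short steps, each a Python script; the robot and the scene stay as the last script left them, time stands still between calls to the robot, and variables do not carry over. Pictures are saved under pics/ and viewed, at most 14 in all, crops included, and the job is handed in when it is done.

```bash
ls; mkdir -p pics
python3 - <<'E'
from plant import robot
import cv2,numpy as np
s=robot.sense();print(s,robot.nose_length)
for n in("top","side"):
    f=robot.grab_frame(n)
    np.savez(f"pics/{n}0.npz",**f)
    cv2.imwrite(f"pics/{n}0.png",f["image"][:,:,::-1])
    R,t=f["R"],f["t"];print(n,-R.T@t,R.round(2).tolist(),f["fx"],f["cx"],f["cy"])
E
```

```text
pics
{'t': 0.0, 'joint_pos': array([ 1.27608739,  0.46944067, -0.04860411,  1.53371741,  0.02411057,
        1.14097691, -0.08228038]), 'joint_velocities': array([ 1.00952676e-03,  1.10895016e-04,  9.62659915e-04,  3.14946646e-05,
       -1.03692674e-03,  5.45861941e-04, -1.71408946e-04]), 'effort': array([-6.80099547e-04, -5.10305750e+01, -4.65749949e-02, -2.37713081e+01,
        1.07539757e-02,  7.60860101e-03,  7.69773045e-07]), 'tcp_pos': array([ 0.17717973, -0.65074174,  0.241252  ]), 'tcp_rot': array([-3.13963796e+00,  7.73471498e-05,  2.65873362e-01]), 'wrist_force': array([-0.0676881 , -1.19000395,  0.83317475]), 'torque': array([ 0.01866124, -0.04590584, -0.03553604]), 'gripper_force': 0.0, 'opening': 1.0005509893691862} 0.011
top [ 0.33510583 -0.01389207  1.61932904] [[0.01, -1.0, -0.01], [-0.99, -0.01, -0.15], [0.15, 0.01, -0.99]] 491.3382824053116 329.3740656008073 243.4794752283324
side [ 0.28394327 -0.91939287  0.90298489] [[0.95, -0.32, 0.01], [-0.2, -0.61, -0.77], [0.25, 0.72, -0.64]] 444.4519820195382 319.9945765391973 243.61532144722548
```

View pics/top0.png

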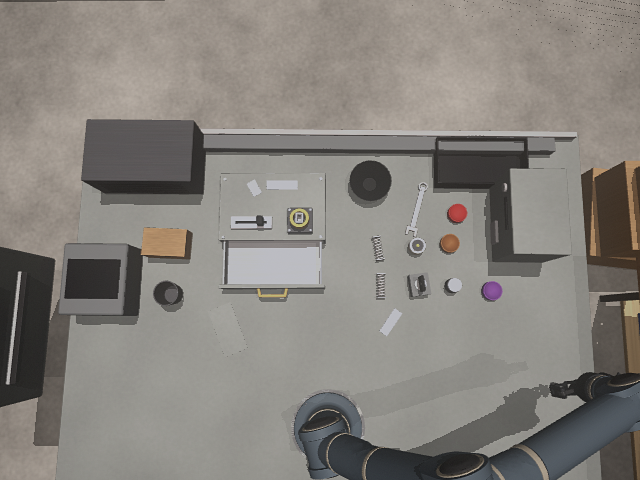

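View pics/side0.png

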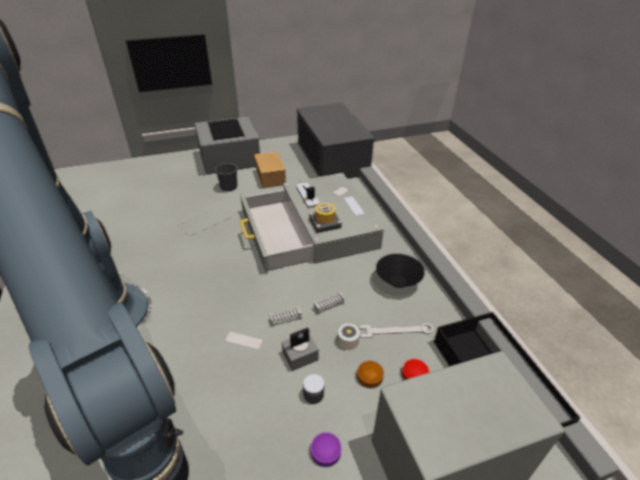

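The top view shows the springs at (378,249) and (381,286), and the white socket at (418,247) beside the spanner tip. The amber lens is at (450,243), with red and purple decoys at (457,213) and (491,291). The tin is at (454,285), the holder and key at (419,286), the lock at (299,217), the slide grip at (260,221) and the pull at (272,295). The side view agrees with this.

```bash
cat > h.py <<'E'
import numpy as np,cv2
from plant import robot
def cloud(f):
    z=f["range_z"].astype(float);v,u=np.mgrid[:480,:640]
    P=np.stack([(u-f["cx"])/f["fx"]*z,(v-f["cy"])/f["fy"]*z,z],-1)
    W=(P-f["t"])@f["R"]; W[z==0]=np.nan; return W
def proj(f,X):
    c=f["R"]@np.asarray(X,float)+f["t"]; return np.array([f["fx"]*c[0]/c[2]+f["cx"],f["fy"]*c[1]/c[2]+f["cy"]])
def ray(f,u,v,h):
    d=f["R"].T@np.array([(u-f["cx"])/f["fx"],(v-f["cy"])/f["fy"],1]);o=-f["R"].T@f["t"]
    return o+d*(h-o[2])/d[2]
def rect(f,lo,hi,x0,x1,y0,y1):
    W=cloud(f);m=(W[...,2]>lo)&(W[...,2]<hi)&(W[...,0]>x0)&(W[...,0]<x1)&(W[...,1]>y0)&(W[...,1]<y1)
    p=W[m];r=cv2.minAreaRect(p[:,:2].astype(np.float32)*1000)
    return len(p),np.round(r[0],1),np.round(r[1],1),round(r[2],1),np.round(np.nanpercentile(p[:,2],[5,50,95]),4)
def shot(n,name):
    f=robot.grab_frame(n);np.savez(f"pics/{name}.npz",**f);cv2.imwrite(f"pics/{name}.png",f["image"][:,:,::-1]);return f
E
python3 - <<'E'
from h import *
f=np.load("pics/top0.npz");f={k:f[k] for k in f}
W=cloud(f)
for n,u,v in [("s1",378,249),("s2",381,286),("sock",418,247),("lens",450,243),("tin",454,285),("holder",419,286),("lock",299,217),("slide",260,221),("pull",272,295),("drawfloor",270,262),("unittop",240,190),("unit FL",220,240),("FR",325,240),("BR",325,173),("BL",220,173),("dfl",220,289),("dfr",324,288),("shelf",350,330),("red",457,213),("purple",491,291)]:
    print(n,W[v,u].round(3))
for n,c in [("s1",W[249,378]),("s2",W[286,381]),("sock",W[247,418]),("lens",W[243,450]),("hold",W[286,419])]:
    print(n,rect(f,.012,.2,c[0]-.05,c[0]+.05,c[1]-.05,c[1]+.05))
E
```

```text
s1 [ 0.566 -0.158  0.024]
s2 [ 0.445 -0.167  0.029]
sock [ 0.572 -0.286  0.042]
lens [ 0.588 -0.393  0.028]
tin [ 0.449 -0.396  0.056]
holder [ 0.445 -0.286  0.048]
lock [0.653 0.097 0.106]
slide [0.634 0.216 0.133]
pull [0.411 0.181 0.055]
drawfloor [0.52  0.196 0.017]
unittop [0.745 0.291 0.082]
unit FL [0.582 0.35  0.077]
FR [0.588 0.015 0.063]
BR [ 0.832  0.02  -0.008]
BL [0.825 0.377 0.005]
dfl [ 0.431  0.361 -0.004]
dfr [0.436 0.017 0.03 ]
shelf [ 0.303 -0.069  0.003]
red [ 0.686 -0.416  0.04 ]
purple [ 0.433 -0.521  0.03 ]
s1 (129, array([ 569.7, -150. ]), array([81.3, 42.6]), 9.7, array([0.0135, 0.0252, 0.0327]))
s2 (120, array([ 448.3, -162.1]), array([77.8, 38. ]), 1.1, array([0.0134, 0.0252, 0.0322]))
sock (241, array([ 580.9, -281.9]), array([60.4, 53.8]), 44.0, array([0.02  , 0.0397, 0.0466]))
lens (294, array([ 589.9, -395.9]), array([65.4, 59.9]), 86.5, array([0.0157, 0.0286, 0.0362]))
hold (452, array([ 452.2, -289.4]), array([70.3, 61.8]), 8.0, array([0.0301, 0.046 , 0.0954]))
```

Run:
```python
from h import *
pi=np.pi
def info(n,f):
    R,t=f["R"],f["t"];print(n,robot.sense()["t"],"cam",(-R.T@t).round(3),R[2].round(2),"fx",f["fx"],robot.sense()["joint_pos"].round(2))
robot.goto([.5,-.26,.40],[pi,0,0]);f=shot("wrist","w1");info("w1",f)
robot.goto([.55,.18,.40],[pi,0,0]);f=shot("wrist","w2");info("w2",f)
a=cv2.imread("pics/w1.png");b=cv2.imread("pics/w2.png")
cv2.imwrite("pics/w12.png",np.vstack([cv2.resize(a,(400,300)),cv2.resize(b,(400,300))]))
```

```text
w1 2.0667 cam [ 0.578 -0.261  0.531] [-0.31  0.   -0.95] fx 389.26752949090195 [ 0.62  0.2  -0.26  1.56  0.05  1.39 -1.22]
w2 3.7417 cam [0.629 0.178 0.532] [-0.3   0.   -0.95] fx 389.26752949090195 [ 0.09  0.27 -0.6   1.51  0.15  1.41 -2.1 ]
```

View pics/w12.png

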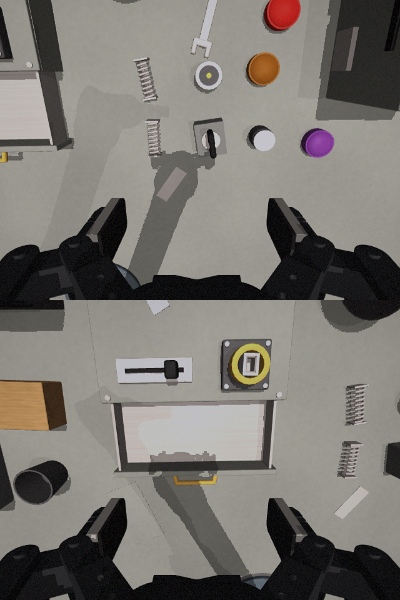

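The wrist views show two springs, the socket with the spanner jaw just ahead of it, the amber lens with the red and purple decoys, the tin, and the holder and key. The unit, drawer, slide (grip at the track's right end) and lock slot are also clear. Next I'll measure from the wrist depth.

```bash
cat >> h.py <<'E'
def load(n):
    f=np.load(f"pics/{n}.npz");return {k:f[k] for k in f}
E
python3 - <<'E'
from h import *
f=load("w1")
for n,c,lo,hi,r in [("s1",(.57,-.155),.008,.06,.05),("s2",(.448,-.163),.008,.06,.05),("sock",(.578,-.284),.03,.06,.032),("lens",(.59,-.394),.008,.06,.05),("hold",(.452,-.289),.03,.055,.05),("key",(.452,-.289),.07,.2,.05),("keyflange",(.452,-.289),.047,.056,.05),("tin",(.45,-.396),.04,.08,.05),("spanner",(.68,-.26),.003,.03,.075)]:
    print(n,*rect(f,lo,hi,c[0]-r,c[0]+r,c[1]-r,c[1]+r))
f=load("w2")
for n,lo,hi,b in [("lockface",.13,.15,(.6,.72,.05,.14)),("block",.095,.11,(.58,.74,.03,.16)),("grip",.12,.15,(.58,.7,.14,.32)),("track",.088,.1,(.58,.7,.14,.34)),("unittop",.07,.088,(.5,.9,-.05,.42)),("drawerfloor",.005,.022,(.44,.57,.04,.33)),("panel",.063,.078,(.38,.5,0,.4)),("pull",.035,.06,(.37,.425,.1,.26)),("s1",.008,.06,(.5,.63,-.21,-.1)),("s2",.008,.06,(.39,.505,-.21,-.11))]:
    print(n,*rect(f,lo,hi,*b))
W=cloud(f);m=W[150:260,200:430];print(np.nanmax(W[...,2]))
E
```

```text
s1 923 [ 570.2 -158.3] [79.8 28.1] 10.0 [0.0096 0.025  0.0289]
s2 852 [ 447.6 -167.2] [80.3 28.1] 0.5 [0.0101 0.0246 0.0287]
sock 1615 [ 577.7 -284. ] [52.9 52.1] 0.0 [0.0387 0.0405 0.0421]
lens 2177 [ 589.1 -394. ] [62.  60.9] 90.0 [0.0207 0.0287 0.0339]
hold 2100 [ 451.1 -289.7] [70.5 60. ] 8.4 [0.0424 0.0444 0.0508]
key 442 [ 451.6 -289.6] [49.2 12.6] 8.3 [0.0822 0.0949 0.097 ]
keyflange 386 [ 451.1 -288.2] [40.4 40. ] 43.3 [0.0488 0.0503 0.0518]
tin 1000 [ 450.5 -398.7] [44.  44.3] 65.5 [0.0427 0.0501 0.0516]
spanner 1556 [ 659.5 -259.9] [106.6 148.2] 0.4 [0.0052 0.0075 0.0093]
lockface 2621 [645.   95.9] [58.7 59. ] 26.7 [0.1335 0.1373 0.1389]
block 3123 [645.   95.6] [80.1 80.5] 1.0 [0.1002 0.1023 0.1059]
grip 629 [638.  218.9] [27.6 20. ] 0.3 [0.1307 0.1343 0.1359]
track 4121 [637.7 250.6] [ 40.1 130.3] 0.9 [0.0928 0.0944 0.0959]
unittop 40114 [665.9 185.6] [165.2 340.4] 0.7 [0.0789 0.0804 0.0819]
drawerfloor 19572 [506.6 185.1] [128.2 291.1] 0.6 [0.0128 0.0143 0.0159]
panel 3058 [465.4 182.2] [ 69. 333.] 0.0 [0.0638 0.0706 0.0724]
pull 587 [414.1 182.7] [95.  21.6] 90.0 [0.0495 0.0534 0.0551]
s1 1060 [ 569.7 -157.2] [80.9 28.9] 9.8 [0.0108 0.0239 0.0284]
s2 963 [ 447.3 -165.7] [80.9 28.6] 0.6 [0.0103 0.0236 0.0283]
0.479822956751812
```

```bash
cat >> h.py <<'E'
pi=np.pi
def find(ex,ey,name,size,rmax=.09):
    """blob of the given size (mm, long/short) nearest to (ex,ey), seen from a hover"""
    robot.goto([ex-.03,ey,.33],[pi,0,0]);f=shot("wrist",name);W=cloud(f)
    m=((W[...,2]>.012)&(W[...,2]<.06)&(W[...,0]>.38)).astype(np.uint8)
    m[:, :]=cv2.morphologyEx(m,cv2.MORPH_CLOSE,np.ones((5,5)))
    n,L,st,_=cv2.connectedComponentsWithStats(m);best=None
    for i in range(1,n):
        if st[i,4]<150:continue
        p=W[(L==i)&(W[...,2]>.012)&(W[...,2]<.06)];p=p[np.linalg.norm(p[:,:2]-np.median(p[:,:2],0),axis=1)<.06]
        if len(p)<150:continue
        r=cv2.minAreaRect((p[:,:2]*1000).astype(np.float32));c=np.array(r[0])/1000;w,h=r[1];a=r[2]
        if w<h:w,h,a=h,w,a-90
        d=np.hypot(c[0]-ex,c[1]-ey)
        if d<rmax and abs(w-size[0])<9 and abs(h-size[1])<9 and (best is None or d<best[0]):
            best=(d,c,(a+90)%180-90,np.percentile(p[:,2],97),(round(w,1),round(h,1)))
    print(name,best,"t",robot.sense()["t"]);return best
def hover(p,yaw,z=.2): robot.goto([p[0],p[1],z],[pi,0,yaw])
def pick(p,yaw,z,width,force=30,dz=.15):
    hover(p,yaw);robot.grip(min(1,(width+.02)/.085))
    robot.move_straight([p[0],p[1],z+.04],vel=.2)
    c=robot.move_straight([p[0],p[1],z],vel=.06,contact_N=8)
    zz=robot.sense()["tcp_pos"][2]
    if c: robot.move_straight([p[0],p[1],zz+.003],vel=.03)
    robot.grip(0,force);s=robot.sense()
    print("pick contact",c,"z",zz.round(4),"open mm",s["opening"]*85,s["gripper_force"])
    robot.move_straight([p[0],p[1],.2],vel=.25)
    s=robot.sense();print("held open mm",s["opening"]*85,s["gripper_force"],"t",s["t"]);return zz+(.003 if c else 0)
def place(p,yaw,z,width):
    hover(p,yaw)
    robot.move_straight([p[0],p[1],z+.03],vel=.25)
    c=robot.move_straight([p[0],p[1],z],vel=.06,contact_N=6)
    robot.grip(min(1,(width+.014)/.085));robot.move_straight([p[0],p[1],.2],vel=.25);print("placed contact",c)
E
python3 - <<'E'
from h import *
b=find(.448,-.166,"f1",(80,28))
if b:
    y=np.deg2rad(b[2]);zz=pick(b[1],y,.015,.028)
    if robot.sense()["opening"]*85>15: place((.508,.078),.01,zz+.017,.028)
E
```

```text
f1 (np.float64(0.0014588366233232051), array([ 0.44720673, -0.1672243 ]), 0.23234383761882782, np.float64(0.029120054559597937), (79.7, 27.7)) t 5.2
pick contact False z 0.015 open mm 27.655938347701174 30.862993597984314
held open mm 27.418344606673216 30.52169680595398 t 9.1417
placed contact False
```

Run:
```python
from h import *
b=find(.570,-.158,"f2",(80,28))
y=np.deg2rad(b[2]);zz=pick(b[1],y,.015,.028)
if robot.sense()["opening"]*85>15: place((.508,.135),.01,zz+.017,.028)
else: raise SystemExit
b=find(.578,-.284,"f3",(54,54));
zz=pick(b[1],0,.016,.054)
if robot.sense()["opening"]*85>40: place((.508,.203),pi/2,zz+.017,.054)
print(robot.sense()["joint_pos"].round(2),robot.sense()["t"])
```

```text
f2 (np.float64(0.0003606823566561679), array([ 0.57020959, -0.15829353]), 9.92049503326416, np.float64(0.029140316306698787), (80.0, 27.8)) t 13.7083
pick contact True z 0.0364 open mm 0.008439282992129319 0.0
held open mm 0.1754813408502982 0.0 t 17.4167
```

Run:
```python
from h import *
b=find(.570,-.158,"f2b",(80,28),.12)
f=shot("top","t2");cv2.imwrite("pics/t2c.png",cv2.resize(f["image"][160:310,200:510,::-1],(775,375)))
```

```text
f2b (np.float64(0.048781680310026804), array([ 0.59909686, -0.11884614]), 8.62368106842041, np.float64(0.02897049611194112), (80.0, 27.8)) t 18.0583
```

View pics/t2c.png

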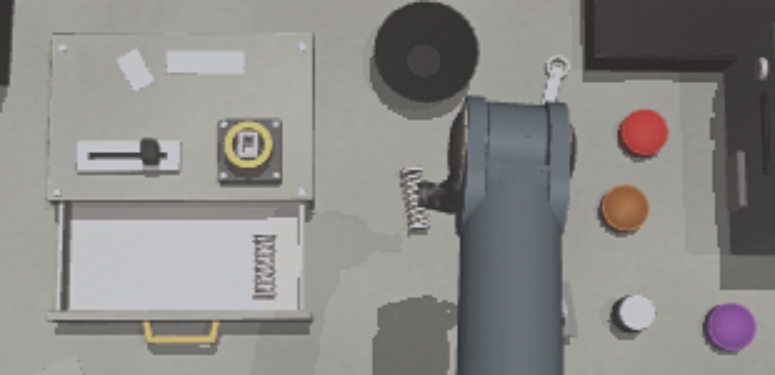

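View pics/f2b.png

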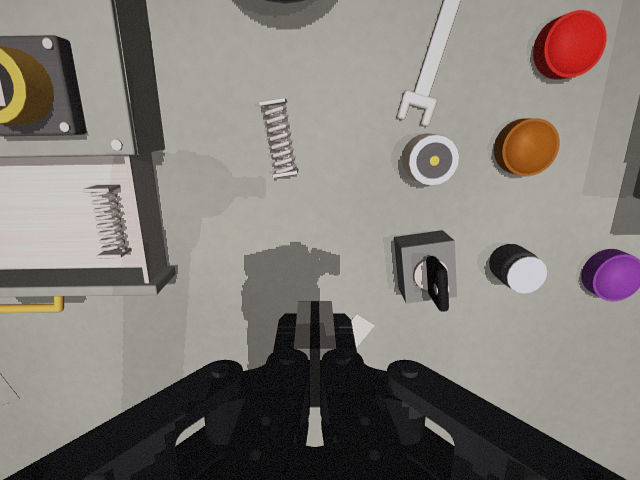

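The spring was knocked to (0.599, -0.119), pixel (279,140) in the wrist view. The first spring lies well in the drawer. I'll pick the second at its new place.

Run:
```python
from h import *
b=find(.599,-.119,"f2c",(80,28))
y=np.deg2rad(b[2]);zz=pick(b[1],y,.015,.028)
if robot.sense()["opening"]*85>15: place((.508,.135),.01,zz+.017,.028)
else: raise SystemExit
b=find(.578,-.284,"f3",(54,54));
zz=pick(b[1],0,.016,.054)
if robot.sense()["opening"]*85>40: place((.508,.203),pi/2,zz+.017,.054)
print(robot.sense()["joint_pos"].round(2),robot.sense()["t"])
```

```text
f2c (np.float64(0.0002668951370270453), array([ 0.59891437, -0.11874722]), 8.675947189331055, np.float64(0.028986911987263164), (80.1, 27.8)) t 18.4667
pick contact False z 0.0151 open mm 27.024929562736357 30.79238712787628
held open mm 27.446622666078973 30.423458218574524 t 22.4667
placed contact False
f3 (np.float64(0.00035187711942888926), array([ 0.57778027, -0.28427484]), 1.3395659923553467, np.float64(0.04210000815447493), (52.9, 52.9)) t 27.65
pick contact False z 0.0161 open mm 53.521940644702546 31.82064414024353
held open mm 53.283104245590565 31.772698760032654 t 31.5417
placed contact False
[ 0.35  0.53 -1.08  1.85  0.53  1.09 -0.94] 35.8
```

Run:
```python
from h import *
b=find(.589,-.394,"f4",(62,62));
zz=pick(b[1],0,.011,.062)
if robot.sense()["opening"]*85>45: place((.508,.283),pi/2,zz+.017,.062)
print(robot.sense()["joint_pos"].round(2),robot.sense()["t"])
robot.grip(0)
robot.goto([.47,.18,.40],[pi,0,0]);f=shot("wrist","w3")
```

```text
f4 (np.float64(0.00048150755845486487), array([ 0.5894776 , -0.39406122]), -46.209625244140625, np.float64(0.034114097616126576), (61.3, 61.1)) t 38.0417
pick contact False z 0.0112 open mm 60.34060601332697 33.094578981399536
held open mm 60.268904683738356 32.70954608917236 t 41.875
placed contact False
[ 0.24  0.66 -1.2   1.77  0.66  1.19 -1.15] 46.8
```

View pics/w3.png

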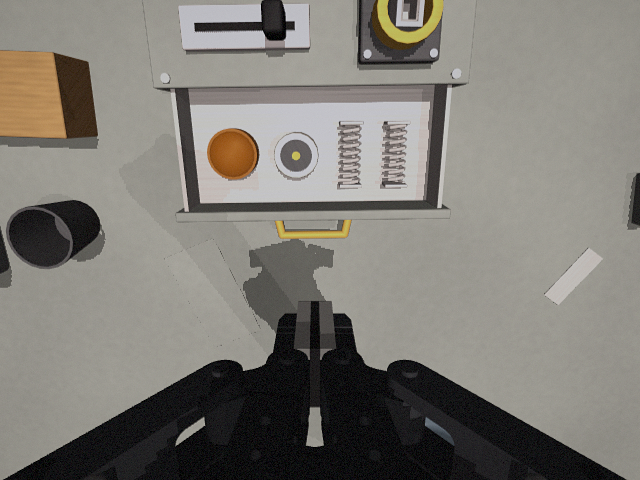

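All four spares lie in the drawer: lens (232,154), socket (296,156), springs (349,155) and (395,155). Next I'll shut the drawer by pushing the panel beside the pull.

Run:
```python
from h import *
robot.grip(0)
robot.goto([.392,.255,.2],[pi,0,0])
print(robot.move_straight([.392,.255,.047],vel=.15,contact_N=10))
c=robot.move_straight([.62,.255,.047],vel=.07,contact_N=12);s=robot.sense();print(c,s["tcp_pos"],s["wrist_force"])
c=robot.move_straight([s["tcp_pos"][0]+.02,.255,.047],vel=.03,contact_N=14);s=robot.sense();print(c,s["tcp_pos"],s["wrist_force"])
robot.move_straight([s["tcp_pos"][0]-.03,.255,.047],vel=.15)
robot.move_straight([s["tcp_pos"][0]-.03,.255,.25],vel=.25)
robot.goto([.5,.18,.40],[pi,0,0]);f=shot("wrist","w4");print(robot.sense()["t"])
print(rect(f,.063,.0745,.4,.6,.0,.4), rect(f,.076,.088,.5,.9,-.05,.42))
```

```text
False
True [0.55916595 0.25494207 0.04628035] [ 0.71487496  0.34311573 -0.00552342]
True [0.55890817 0.25464919 0.04548089] [-0.2119041  -0.25901358  1.08304701]
55.3917
(3311, array([577.6, 183. ]), array([ 12. , 336.4]), 0.9, array([0.0695, 0.0711, 0.0727])) (24146, array([637.9, 185.4]), array([111.5, 341.7]), 0.2, array([0.0789, 0.0804, 0.0819]))
```

View pics/w4.png

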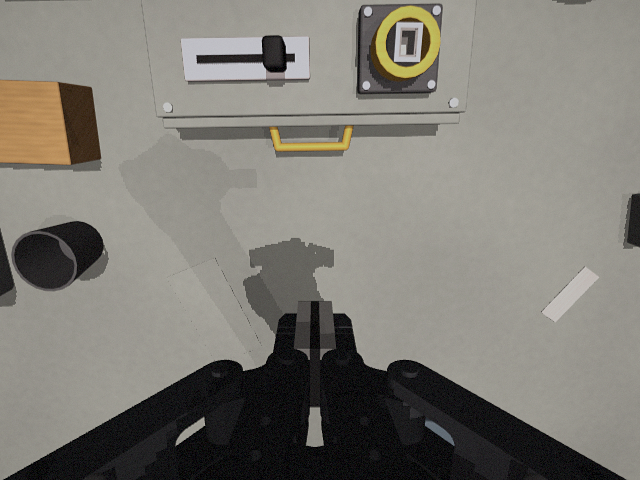

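The drawer is shut: its panel spans x 0.5716 to 0.5836, up against the unit's front edge, after 140 mm of travel. Next is the slide.

Run:
```python
from h import *
f=load("w4");print(rect(f,.12,.15,.58,.7,.14,.32))
robot.grip(0)
robot.goto([.638,.178,.22],[pi,0,pi/2])
print(robot.move_straight([.638,.178,.117],vel=.12,contact_N=8))
c=robot.move_straight([.638,.32,.117],vel=.06,contact_N=12);s=robot.sense();print(c,s["tcp_pos"])
c=robot.move_straight([.638,s["tcp_pos"][1]+.02,.117],vel=.03,contact_N=14);s=robot.sense();print(c,s["tcp_pos"])
robot.move_straight([.638,s["tcp_pos"][1]-.03,.117],vel=.15)
robot.move_straight([.638,s["tcp_pos"][1]-.03,.25],vel=.25)
robot.goto([.55,.18,.40],[pi,0,0]);f=shot("wrist","w5");print(robot.sense()["t"])
print(rect(f,.12,.15,.58,.7,.14,.34),rect(f,.063,.0745,.4,.6,.0,.4))
print("lock",rect(f,.13,.15,.6,.72,.05,.14),rect(f,.095,.11,.58,.74,.03,.16))
cv2.imwrite("pics/w5c.png",cv2.resize(f["image"][:200,150:500,::-1],(788,450)))
print("lockpix",proj(f,[.645,.096,.138]),proj(f,[.655,.096,.138]))
```

```text
(746, array([637.9, 219. ]), array([27.8, 20.2]), 1.0, array([0.1283, 0.1343, 0.1359]))
False
True [0.63751728 0.26909016 0.11631053]
True [0.63707225 0.26883069 0.1152179 ]
62.0083
(691, array([637.1, 290.2]), array([27.8, 20.3]), 1.2, array([0.1256, 0.1343, 0.1359])) (2754, array([577.3, 184.5]), array([ 11.7, 333.3]), 0.8, array([0.0697, 0.0712, 0.0727]))
lock (2647, array([644.9,  96. ]), array([58.9, 58.9]), 81.1, array([0.134 , 0.1373, 0.1389])) (3122, array([645. ,  95.6]), array([80.1, 80.3]), 1.0, array([0.1002, 0.1023, 0.1059]))
lockpix [403.44352832 101.30754477] [404.19789918  89.94337451]
```

View pics/w5c.png

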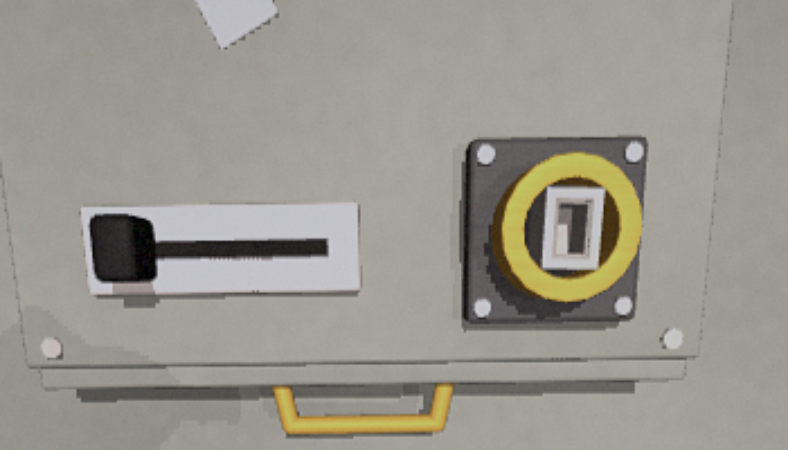

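The grip moved 71 mm and stopped hard twice. It is now 40 mm from the track's centre, which fits the end stop if it started a few mm off zero. I'll confirm with a firmer push, then look at the key.

Run:
```python
from h import *
robot.goto([.637,.245,.22],[pi,0,pi/2])
robot.move_straight([.637,.245,.117],vel=.2,contact_N=8)
c=robot.move_straight([.637,.31,.117],vel=.05,contact_N=25);s=robot.sense();print(c,s["tcp_pos"])
robot.move_straight([.637,.24,.117],vel=.15)
robot.move_straight([.637,.24,.25],vel=.25)
for i,(x,y) in enumerate([(.42,-.289),(.45,-.26)]):
    robot.goto([x,y,.32],[pi,0,0]);f=shot("wrist",f"k{i}")
    for n,lo,hi in [("hold",.03,.0475),("key",.075,.2)]: print(n,*rect(f,lo,hi,.4,.505,-.34,-.24))
    W=cloud(f)
    # top face of the grip only
    for n,lo,hi in [("keytop",.093,.1)]: print(n,*rect(f,lo,hi,.4,.505,-.34,-.24))
print(robot.sense()["t"])
```

```text
True [0.63708359 0.26892843 0.11680145]
hold 2666 [ 451.  -289.7] [70.1 60. ] 8.4 [0.0429 0.0443 0.0457]
key 701 [ 451.3 -289.7] [49.5 12.5] 7.6 [0.0916 0.0952 0.0971]
keytop 605 [ 451.  -289.8] [48.7 12.2] 10.9 [0.0935 0.0954 0.0971]
hold 2523 [ 451.  -289.8] [70.5 60.1] 8.5 [0.0426 0.0442 0.0457]
key 690 [ 451.2 -289.7] [49.8 12.6] 8.6 [0.0853 0.0951 0.0969]
keytop 560 [ 451.4 -289.4] [47.5 11.8] 7.8 [0.0935 0.0954 0.097 ]
68.0833
```

Run:
```python
from h import *
for k in (0,pi,-pi):
    print("key",k,robot.inverse_kinematics([.4512,-.2897,.067],[pi,0,.147+k]))
    for a in (.016,-.65,-1.36): 
        q=robot.inverse_kinematics([.645,.0958,.161],[pi,0,a+k]);print("lock",a,None if q is None else np.round(q,2))
print(robot.sense()["joint_pos"].round(2))
```

```text
key 0 [ 0.79593361  0.5007312  -0.38822034  2.0001548   0.28836204  0.69322123
 -1.19665121]
lock 0.016 [ 0.22  0.59 -0.62  1.65  0.38  1.03 -2.08]
lock -0.65 [-0.31  0.51  0.14  1.68 -0.08  0.96 -2.36]
lock -1.36 [-0.81  0.66  0.91  1.71 -0.59  1.07 -2.63]
key 3.141592653589793 [ 1.32049225  0.81961505 -1.1827965   1.97312416  0.91574686  1.02197424
  1.41051034]
lock 0.016 [ 0.51  0.82 -1.18  1.63  0.8   1.25  0.75]
lock -0.65 [ 0.39  0.69 -0.92  1.64  0.6   1.12  0.23]
lock -1.36 [ 0.32  0.63 -0.78  1.64  0.5   1.08 -0.4 ]
key -3.141592653589793 [ 1.32049225  0.81961505 -1.1827965   1.97312416  0.91574686  1.02197424
  1.41051034]
lock 0.016 [ 0.51  0.82 -1.18  1.63  0.8   1.25  0.75]
lock -0.65 [ 0.39  0.69 -0.92  1.64  0.6   1.12  0.23]
lock -1.36 [ 0.32  0.63 -0.78  1.64  0.5   1.08 -0.4 ]
[ 0.84  0.18 -0.47  1.77  0.09  1.21 -1.21]
```

Turning from the +π wrist branch keeps joint 7 well within range. I'll grasp the key that way and try a guarded insertion.

```bash
cat >> h.py <<'E'
KEY=np.array([.4512,-.2897]);KY=.147+pi;LOCK=np.array([.645,.0958]);LY=.016+pi;ZG=.067
E
python3 - <<'E'
from h import *
robot.goto([*KEY,.2],[pi,0,KY]);robot.grip(.5)
print(robot.move_straight([*KEY,ZG],vel=.12,contact_N=8),robot.sense()["tcp_pos"].round(4))
robot.grip(0,70);s=robot.sense();print("open mm",s["opening"]*85,s["gripper_force"])
robot.move_straight([*KEY,ZG+.045],vel=.08);s=robot.sense();print(s["wrist_force"].round(2),s["opening"]*85)
robot.move_straight([*KEY,.26],vel=.2)
robot.goto([*LOCK,.23],[pi,0,LY])
robot.move_straight([*LOCK,.197],vel=.1)
c=robot.move_straight([*LOCK,.161],vel=.03,contact_N=6);s=robot.sense();print(c,s["tcp_pos"].round(4),s["wrist_force"].round(2),s["torque"].round(3),s["t"])
f=shot("wrist","w6");shot("side","s6")
E
```

```text
False [ 0.4518 -0.2899  0.0677]
open mm 11.02830249826135 68.4771180152893
[ 0.36 -0.86 -1.23] 10.941451769832755
True [0.6448 0.0957 0.1616] [-1.68 -0.07  5.86] [-0.017  0.042 -0.055] 77.5167
```

The key is fully home, with TCP z at 0.1616 against 0.1617 expected. I'll turn clockwise in steps and watch the moment.

Run:
```python
from h import *
a=0
z=.1612
while a<1.56:
    a+=.12 if a<1.15 else .04
    robot.move_straight([*LOCK,z],vel=.05,attitude=[pi,0,LY-a])
    s=robot.sense();tz=s["torque"][2]
    print(round(a,2),(s["tcp_rot"][2]).round(3),s["torque"].round(2),s["wrist_force"].round(1),round(s["t"],2))
    if abs(tz)>.9:break
```

```text
0.12 3.04 [-0.32  0.26 -0.  ] [-1.7 -1.   4.8] 77.88
0.24 2.921 [-0.45  0.37 -0.01] [-0.9 -1.7  5.4] 78.15
0.36 2.802 [-0.5   0.36 -0.03] [-0.9 -3.3  6.6] 78.42
0.48 2.682 [-0.49  0.32 -0.03] [-1.6 -2.1  6.9] 78.68
0.6 2.562 [-0.52  0.33 -0.03] [-1.7 -2.   7.3] 78.95
0.72 2.442 [-0.58  0.37 -0.07] [-1.4 -2.5  7.3] 79.22
0.84 2.322 [-0.54  0.35 -0.03] [-1.3 -2.9  6.7] 79.48
0.96 2.202 [-0.53  0.34 -0.08] [-1.2 -2.5  6.9] 79.75
1.08 2.082 [-0.53  0.4   0.  ] [-1.5 -3.2  6.7] 80.02
1.2 1.962 [-0.51  0.43 -0.02] [-2.1 -2.6  6.2] 80.28
1.24 1.922 [-0.57  0.48 -0.06] [-2.2 -3.1  7.9] 80.53
1.28 1.882 [-0.62  0.46 -0.01] [-1.5 -3.   7.1] 80.78
1.32 1.842 [-0.54  0.52  0.06] [-2.2 -2.6  7.1] 81.03
1.36 1.802 [-0.57  0.52 -0.09] [-2.3 -2.2  7.1] 81.28
1.4 1.762 [-0.53  0.55 -0.02] [-2.8 -2.6  7.3] 81.53
1.44 1.722 [-0.58  0.52 -0.06] [-2.  -2.3  6.9] 81.78
1.48 1.682 [-0.53  0.49 -0.01] [-2.6 -3.   8.5] 82.03
1.52 1.644 [-0.6   0.59  0.27] [-2.1 -3.2  7.3] 82.28
1.56 1.606 [-0.65  0.55  0.77] [-2.5 -3.2  7.8] 82.53
```

Run:
```python
from h import *
z=.1612
for a in (1.59,1.62,1.42):
    robot.move_straight([*LOCK,z],vel=.05,attitude=[pi,0,LY-a]);s=robot.sense();print(a,s["torque"].round(2),s["tcp_rot"][2].round(3))
robot.move_straight([*LOCK,.2],vel=.05);robot.move_straight([*LOCK,.28],vel=.15);s=robot.sense();print(s["opening"]*85,s["tcp_pos"].round(4),s["t"])
robot.goto([.73,.0958,.36],[pi,0,LY]);f=shot("wrist","w7")
c=proj(f,[.645,.0958,.138]).astype(int);print(c)
x0=max(0,c[0]-60);y0=max(0,c[1]-45)
cv2.imwrite("pics/w7c.png",cv2.resize(f["image"][y0:y0+90,x0:x0+120,::-1],(720,540),interpolation=2));print(x0,y0)
# slot axis: deep pixels inside the cylinder
W=cloud(f);d=np.hypot(W[...,0]-.645,W[...,1]-.0958);m=(d<.014)&(W[...,2]<.133);p=W[m]
print(len(p),cv2.minAreaRect((p[:,:2]*1000).astype(np.float32)))
```

```text
1.59 [-0.76  0.54  1.01] 1.577
1.62 [-0.83  0.54  1.47] 1.549
1.42 [-0.39  0.34  0.07] 1.743
11.12520815475067 [0.6444 0.0955 0.279 ] 84.9917
[315 112]
255 67
345 ((645.2998046875, 96.02229309082031), (23.01666259765625, 22.041717529296875), 58.55375671386719)
```

View pics/w7c.png

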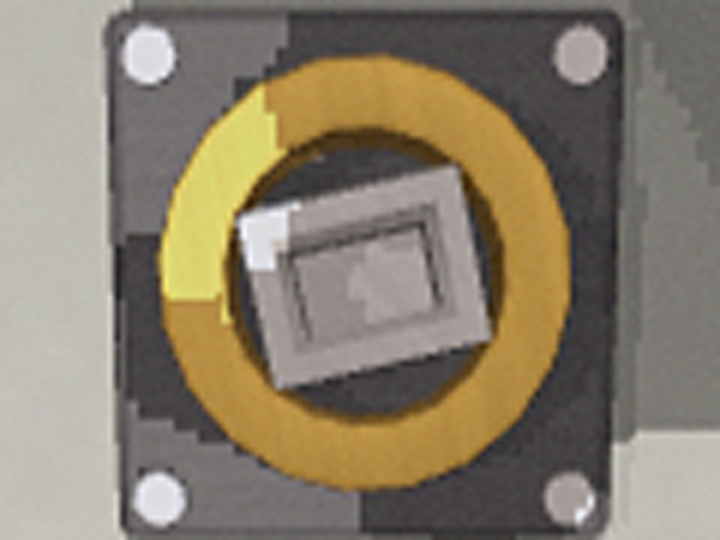

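The slot has turned about 77.5° (1.35 rad), so the lock is at its stop. I'll return the key to its holder.

Run:
```python
from h import *
robot.goto([*KEY,.24],[pi,0,KY])
robot.move_straight([*KEY,.107],vel=.15)
c=robot.move_straight([*KEY,.066],vel=.03,contact_N=6);s=robot.sense();print(c,s["tcp_pos"].round(4),s["wrist_force"].round(2),s["t"])
```

```text
True [ 0.4511 -0.2897  0.0676] [-0.91 -0.46  4.6 ] 90.2917
```

Contact came at z 0.0676, the grasp height, so the key is seated. I'll release, back off and check the whole scene.

Run:
```python
from h import *
robot.grip(.5);robot.move_straight([*KEY,.2],vel=.12)
robot.goto([.42,-.289,.32],[pi,0,0]);f=shot("wrist","k9")
for n,lo,hi in [("hold",.03,.0475),("key",.075,.2),("keytop",.093,.1)]: print(n,*rect(f,lo,hi,.4,.505,-.34,-.24))
print("tin",rect(f,.04,.08,.4,.5,-.45,-.35))
robot.goto([.55,.18,.40],[pi,0,0]);f=shot("wrist","w9")
print(rect(f,.12,.15,.58,.7,.14,.34),rect(f,.063,.0745,.4,.6,.0,.4))
robot.goto([.45,-.1,.45],[pi,0,0]);print(robot.sense()["t"])
shot("top","t9")
a=cv2.imread("pics/k9.png");b=cv2.imread("pics/t9.png")
cv2.imwrite("pics/end.png",np.hstack([cv2.resize(a,(400,300)),cv2.resize(b[120:340,70:590],(400,300))]))
```

```text
hold 2677 [ 450.8 -289.7] [70.5 60.1] 8.3 [0.043  0.0443 0.0457]
key 699 [ 450.9 -289.3] [49.3 12.5] 8.6 [0.0915 0.0952 0.097 ]
keytop 594 [ 450.6 -289.2] [47.8 12.2] 5.8 [0.0936 0.0954 0.0971]
tin (1607, array([ 450.1, -398.9]), array([44.5, 44.5]), 23.4, array([0.0434, 0.0502, 0.0515]))
(679, array([637.1, 290.6]), array([28.1, 20.9]), 0.1, array([0.1249, 0.1342, 0.1359])) (2720, array([577.2, 184.4]), array([ 11.6, 333.3]), 0.9, array([0.0697, 0.0712, 0.0727]))
97.1833
```

View pics/end.png

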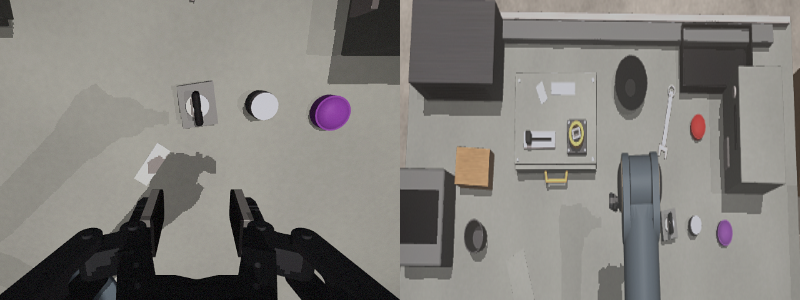

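The key stands upright and seated in the holder (its top reads 95 to 97 mm, as at the start). The drawer is shut, the slide is at its left end, no spares are left outside, and the bystanders look unmoved. I'm handing the job in.

```bash
python3 -c "
from plant import robot
print(robot.close_job())"
```

```text
the job is handed in; nothing more can be done
None
```

The job is done and handed in at about 97 s: all four spares are in the shut drawer, the slide is at its left end, the lock is turned to its stop, and the key is back upright and seated in its holder.

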